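# Free the locked till drawer through its release hole

### The arm

A 6-joint arm with a two-finger parallel gripper is mounted at the origin on a cart in front of the work surface, level with it; the furniture and walls round the work are solid. World frame = base frame: x ahead of the robot, y to its left, z up, the work surface at z = 0. Lengths are in m, angles in degrees, forces in N, time in s.
With the tool pointing down it reaches from about 0.4 to 0.825 m from the base axis. Payload 7 kg.
Tool frame: the origin (TCP) lies at the centre of the arm's flange, where the gripper is bolted on; the fingertips stand 178 mm ahead of it and the grasp point (between the pads) lies 159 mm ahead of it (tip_reach is the distance from the TCP to the fingertips, in m); z points along the fingers, y is the line along which they close (so a half turn about z gives the same grasp; the last joint's range is limited). The gripper opens to 88 mm and grips with 3 to 60 N. Pads are 19 mm wide; open, the fingers measure 130 mm over their backs; the gripper's body (78 mm by 193 mm) begins 47 mm behind the grasp point.
Start: joints at [86.465, 20.546, 0.682, 0, -70.136, -16.507], TCP at [0.231, 0.634, 0.405] pointing down, gripper open.
Joint ranges: [-176.03, 176.03], [-82.01, 121.73], [-58.28, 71.71], [-173.87, 95.51], [-174.79, -0.11], [-173.66, 173.66]. Speed limits (degrees/s): [136.94, 136.94, 172.46, 180, 180, 180].

### API

Orientations are given as [roll, pitch, yaw] about the fixed x, y, z axes, in that order (R = Rz(yaw) Ry(pitch) Rx(roll)).
In Python, from plant import * gives the robot as it stands.
- The arm moves only by the shell command python3 -m handwheel 'ROWS'. ROWS is JSON, a list of rows, each a list of 7 numbers: the opening, from -1 (shut) to 1 (fully open), then the shift along the tool's x, y, z as a fraction of full scale, then the turn, a rotation vector about the tool's x, y, z as a fraction of full scale. A call has 1 to 5 rows; each row shifts and turns the commanded pose from where the row before left it, along the tool's axes as they then stand; what a row does not reach is not made up. Full scale, the value 1, is 0.025 m for a shift and 6 degrees for a turn. A row lasts 1/8 s, in which the tool goes at most 62.5 mm and 10.7 degrees, less where a joint would pass 70% of its speed; a pose out of reach is approached as far as the arm can. A call with a number of a shift or a turn outside -1 to 1 is refused whole. A call with a gripper value outside its range is refused whole. The fingers move at their own pace and stop on an object; the grip force is fixed at half the most. Time passes only in rows, so rows that do not move let the fingers close. It gives the time, the measured TCP pose, the force, the opening and the grip force at its end, in the units of the state.
- get_obs(): the state, without advancing time (a new reading comes with each control period).
- snapshot(name): name is "scene" or "top" or "wrist"; returns a dict with "color" (480x640x3 uint8, red, green, blue), "fx", "fy", "cx", "cy" (pixels), "k1" (the pictures are not rectified: a ray, as slopes to the right and down, at radius r is drawn at 1 + k1 r^2 times it, then the intrinsics apply), "R" (3x3) and "t" (3): a world point X has camera coordinates R X + t; the wrist camera has in their place "tool_from_camera" (4x4, takes a point from camera to tool coordinates, whose origin is the TCP and whose axes are the flange's). Camera axes: x right, y down, z forward; pixel columns grow to the right and rows downward; lengths in m; the calibration is good to about 2 mm. A picture is of the moment at which its call begins: read the wrist's pose just before it. There is no depth.
- close_job(): hands the job in; it is judged then, once.
The state is a dict: "clock": time; "joint_pos": joint angles; "qvel": joint speeds; "tau": joint torques, N m; "tool_pos": TCP position; "orientation": TCP orientation; "force": force on the tool from outside, world axes, zero at the start; "moment": the same for the moment, N m; "opening": finger opening in m; "gripper_force": force on a finger pad.
Only numpy, scipy, OpenCV 4.12 (cv2) and the standard library are available. Lean on these libraries where they do the work, as an engineer would, in place of code of your own. Each camera call takes 0.05 s, during which the arm holds its last target. There are 200 camera calls.

### The job

The power is off and the small steel till on the bench is locked shut. Take the wooden dowel from the punch block, push it down through the release hole in the till's top until the spring catch inside lets go and the drawer springs out, pushing gently, because the catch bends if it is forced against its stop. Then stand the dowel back in its own hole, pull the drawer out as far as it goes, and leave the other things on the bench where they lie.

Things in the scene. Friction and masses are not known exactly. Their poses are not given: they have to be found in the camera images.
- till: grey sheet-steel till fixed to the bench, 180 mm deep (x) by 176 wide (y) by 80 high, origin at centre of underside; the drawer front faces its -x. Its spring catch resists with about 4 N at first, lets the drawer go when pushed down 6 to 7 mm (6 to 9 N) and meets a hard stop at 9 mm; more than 20 N from the dowel on till or catch bends it
- release_hole (a point): centre of the mouth of the emergency release hole in the till's flat top, 60 mm behind the till's centre, on its middle line. Vertical, 12.5 mm in diameter, 1.5 mm chamfer, straight walls for 15 mm. In it, flat-topped, is the 8 mm steel stem of the catch; the stem is screwed up or down at will: its top lies 6 to 26 mm below the mouth, and nothing shows where but feel
- drawer (a joint): how far the drawer is out, m: 0 shut and latched, 0.085 at the stop. When the catch lets go, an ejector pushes the drawer out 25 to 45 mm within about half a second; it stays out, also when the catch is let up again, and slides on with 1 to 3 N
- drawer_handle (a point): middle of the steel bow handle on the drawer front (moves with the drawer, towards the till's -x; axes as the till's): round bar 10 mm thick, 78 mm long along the till's y, its axis 42 mm in front of the drawer front and 55 mm above the bench; free from above
- punch_block: dark wooden block fixed to the bench, 50 mm (its x) by 110 mm (its y) by 45 mm high, origin at the centre of its underside; two short dark steel punches, 36 and 28 mm proud of it, stand in it at y +4 and +36 mm
- dowel_hole (a point): centre of the mouth of the dowel's own hole in the top of the punch block (y -36 mm), 45 mm above the bench: vertical, 12.5 mm in diameter, chamfered 1.5 mm, flat floor 32 mm below the mouth
- dowel: plain pale beech dowel, 10 mm in diameter and 130 mm long with lightly chamfered ends, standing upright in the punch block, the tallest thing in it; origin at the centre of its lower end, z along it; 20 g
- dowel_tip (a point): centre of the lower end of the dowel
- awl_a: stitching awl with a pale pear-shaped handle, 130 mm long, 29 mm thick, lying loose on the bench; leave alone
- heel_block_a: pale D-shaped heel block, 54x55x17 mm, lying loose on the bench; leave alone
- heel_block_b: black D-shaped heel block, 54x55x17 mm, lying loose on the bench; leave alone
- sanding_block: wooden sanding block, 61x106x35 mm, lying loose on the bench; leave alone
- eyelet_press: blue cast hand press standing behind the till, about 0.3 m high. Its steel lever with a red ball reaches forward over the bench to about x = 0.56 m, y = 0.05 m at a height of 0.32 m: carry the dowel straight across the bench, not in a wide arc

How it is judged (in metres and radians):
On the way, in this order (a step that is already met when the one before it is completed fails the run):
1. the drawer springs out while the dowel is down the release hole (value of joint drawer above 0.012 m and z of dowel_tip in the frame of release_hole below -0.008 m and horizontal distance between dowel_tip and release_hole below 0.006 m), for 0.1 s.
2. the dowel stands in its own hole in the punch block again (z of dowel_tip in the frame of dowel_hole below -0.022 m and horizontal distance between dowel_tip and dowel_hole below 0.006 m and angle between dowel's own z axis and vertical below 0.2 rad), for 0.2 s.
At the end, for the whole second after the job is handed in: The drawer stands at rest within 10 mm of its fully open stop (out more than 75 mm), and the dowel stands at rest in its own hole in the punch block, at least 22 mm deep, within 6 mm of the hole's centre and 0.2 rad of upright (all of step 2 and value of joint drawer above 0.075 m and velocity of joint drawer below 0.02 m/s and linear speed of dowel below 0.02 m/s); the robot touches nothing.
It fails at once if the dowel pressed on the till or its catch with more than 20 N (contact force between dowel and till above 20 N).
It fails at once if one of the loose bystanders (awl, two heel blocks, sanding block) moved by more than 30 mm (distance of any of awl_a, heel_block_a, heel_block_b, sanding_block from where it was at the start of the episode above 0.03 m).
It also fails if it takes over 72 s, if anything falls off the work surface, if the arm or the gripper's body presses on something with over 40 N, if the wrist force passes 120 N, or if a joint passes its speed limit or range.

## Working session

There is one attempt and no reset: what is moved stays moved. The work goes in short steps, Python scripts to look and compute and a shell command to move; the robot and the scene stay as the last step left them, time stands still between calls to the robot, and variables do not carry over. Pictures are saved under pics/ and viewed, at most 10 in all, crops included, and the job is handed in when it is done.

```bash
ls; mkdir -p pics; cat > h.py <<'E'
from plant import *
import numpy as np, cv2
from scipy.spatial.transform import Rotation as Ro
def und(s,u,v):
    K=np.array([[s["fx"],0,s["cx"]],[0,s["fy"],s["cy"]],[0,0,1.]])
    return cv2.undistortPoints(np.array([[[u,v]]],float),K,np.array([s["k1"],0,0,0.]))[0,0]
def toolT():
    o=get_obs();T=np.eye(4);T[:3,:3]=Ro.from_euler('xyz',o["orientation"],degrees=True).as_matrix();T[:3,3]=o["tool_pos"];return T
def ray(s,u,v,T=None):
    a,b=und(s,u,v);d=np.array([a,b,1])
    if "R" in s:
        R=np.array(s["R"]);return -R.T@np.array(s["t"]),R.T@d
    M=T@np.array(s["tool_from_camera"]);return M[:3,3],M[:3,:3]@d
def plane(s,u,v,z,T=None):
    c,d=ray(s,u,v,T);return c+d*(z-c[2])/d[2]
def tri(rs):
    A=np.zeros((3,3));b=np.zeros(3)
    for c,d in rs:
        d=d/np.linalg.norm(d);P=np.eye(3)-np.outer(d,d);A+=P;b+=P@c
    return np.linalg.solve(A,b)
def proj(s,X,T=None):
    if "R" in s: R=np.array(s["R"]);t=np.array(s["t"])
    else:
        M=np.linalg.inv(T@np.array(s["tool_from_camera"]));R=M[:3,:3];t=M[:3,3]
    p=R@np.array(X,float)+t;a=p[:2]/p[2];a=a*(1+s["k1"]*(a@a));return np.array([s["fx"]*a[0]+s["cx"],s["fy"]*a[1]+s["cy"]])
def save(s,n): cv2.imwrite(n,s["color"][:,:,::-1])
E
python3 - <<'E'
from h import *
import pickle
print(get_obs())
for n in("scene","top","wrist"):
    s=snapshot(n);s["T"]=toolT();save(s,f"pics/{n}0.png");pickle.dump(s,open(n+"0.pkl","wb"))
    print(n,{k:np.round(v,3).tolist() for k,v in s.items() if k not in("color","T")})
E
```

```text
pics
{'clock': 0.0, 'joint_pos': array([ 8.64626086e+01,  2.05907327e+01,  6.32970819e-01, -1.91319008e-02,
       -7.01370129e+01, -1.65057192e+01]), 'qvel': array([ 0.06411882,  0.02332456,  0.01330696, -0.0116604 ,  0.01626518,
        0.03528072]), 'tau': array([ 2.01142997e-03, -5.82726932e+01,  2.93052131e+01,  6.99669465e+00,
        7.07954750e-03, -1.52750772e-04]), 'tool_pos': array([0.23129066, 0.6339197 , 0.40372739]), 'orientation': array([ 1.79904021e+02, -9.68496559e-03, -2.00496178e+01]), 'force': array([-0.01666869, -0.00749202, -0.27860113]), 'moment': array([-0.04953852,  0.01400937,  0.03133646]), 'gripper_force': 0.0, 'opening': 0.08788530845993317}
scene {'fx': 492.243, 'fy': 492.243, 'cx': 326.061, 'cy': 238.19, 'k1': 0.008, 'R': [[0.458, -0.889, -0.004], [-0.391, -0.197, -0.899], [0.798, 0.414, -0.438]], 't': [-0.428, 0.23, 0.839]}
top {'fx': 514.656, 'fy': 514.656, 'cx': 320.523, 'cy': 234.734, 'k1': 0.024, 'R': [[0.019, -1.0, -0.023], [-0.999, -0.018, -0.05], [0.05, 0.024, -0.998]], 't': [-0.193, 0.525, 1.252]}
wrist {'fx': 431.73, 'fy': 431.73, 'cx': 320.33, 'cy': 240.652, 'k1': -0.019, 'tool_from_camera': [[-0.0, -0.964, -0.265, 0.071], [1.0, -0.001, 0.0, 0.0], [-0.0, -0.265, 0.964, 0.02], [0.0, 0.0, 0.0, 1.0]]}
```

View pics/scene0.png

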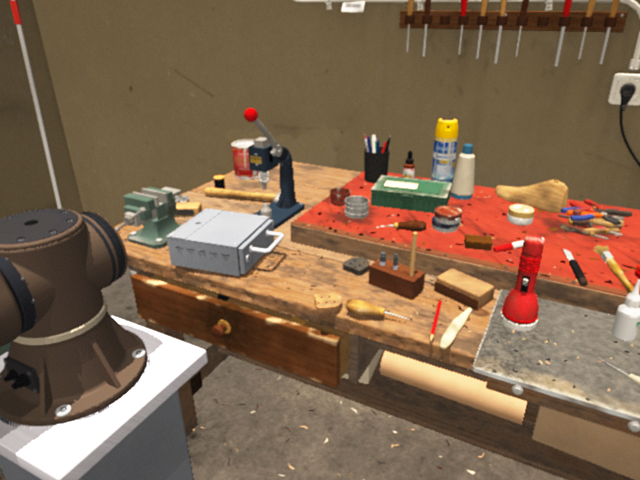

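View pics/top0.png

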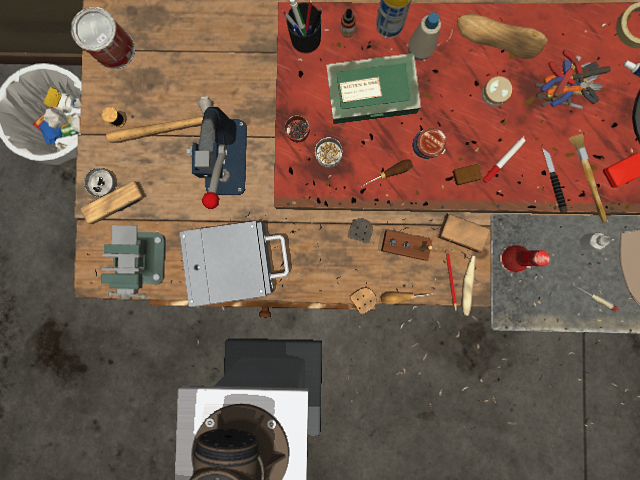

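The scene view shows the till (225,240), the dowel in its block at (414,250), and the handle at (265,243). In the top view the release hole is near (197,267), the handle near (284,256) and the dowel block near (407,244). I'll enlarge both.

```bash
python3 - <<'E'
from h import *
import pickle
L=lambda n:pickle.load(open(n+"0.pkl","rb"))["color"][:,:,::-1]
t=L("top");s=L("scene")
a=cv2.resize(t[205:315,170:300],(400,338),interpolation=cv2.INTER_CUBIC)
b=cv2.resize(t[205:315,340:470],(400,338),interpolation=cv2.INTER_CUBIC)
c=cv2.resize(s[200:285,160:290],(400,262),interpolation=cv2.INTER_CUBIC)
d=cv2.resize(s[220:305,350:480],(400,262),interpolation=cv2.INTER_CUBIC)
cv2.imwrite("pics/crop.png",np.vstack([np.hstack([a,b]),np.hstack([c,d])]))
E
```

```text
(no output)
```

View pics/crop.png

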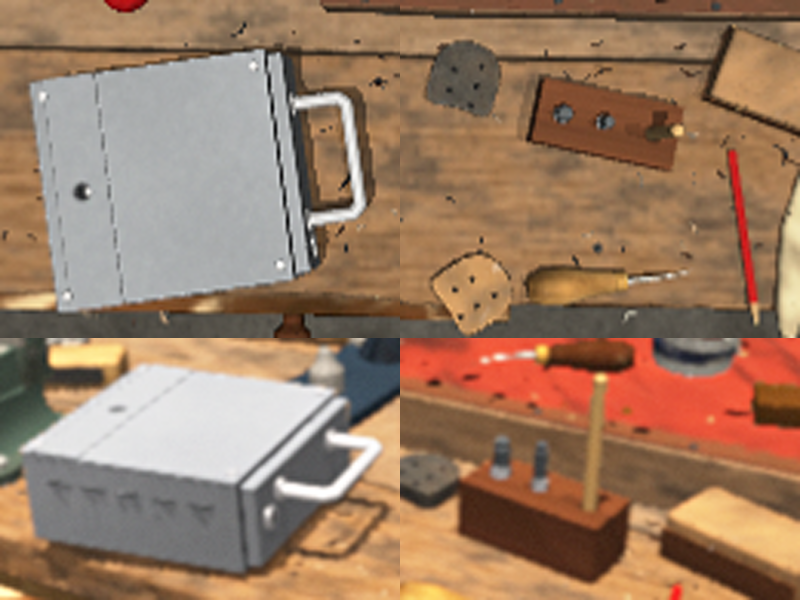

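The crop puts these pixels (in full images):

| Point | Top view | Scene view |
|---|---|---|
| Release hole | (196.6,267.1) | (198.3,222.7) |
| Dowel top end | (430.3,247.2) | (415,233) |
| Handle middle | (285,255) | (275,243.5) |

Next I triangulate.

```bash
python3 - <<'E'
from h import *
import pickle
t,s=[pickle.load(open(n+"0.pkl","rb")) for n in("top","scene")]
def show(n,a,b):
    X=tri([ray(t,*a),ray(s,*b)]);print(n,X.round(4),proj(t,X)-a,proj(s,X)-b)
show("hole",(196.6,267.1),(198.3,222.7))
show("dtop",(430.3,247.2),(415,233))
show("dbase",(422.9,247),(411.7,275.9))
show("handle",(285.4,255.4),(275,243.5))
f=lambda x,y:(170+x/3.077,205+y/3.077); g=lambda x,y:(340+(x-400)/3.077,205+y/3.077)
print("till top z.08",[plane(t,*f(*p),.08).round(4).tolist() for p in((32,82),(60,310),(266,50),(294,276))])
print("hole z.08",plane(t,*f(82,191),.08).round(4))
print("bar",[plane(t,*f(*p),.055).round(4).tolist() for p in((345,97),(362,213))])
print("block top z.045",[plane(t,*g(*p),.045).round(4).tolist() for p in((542,77),(530,138),(684,103),(671,169))])
print("dowel top z.143",plane(t,430.3,247.2,.143).round(4))
for n,p in(("hbB",(465,75)),("hbA",(470,290)),("awl",(575,283)),("sand",(760,80))): print(n,plane(t,*g(*p),.015).round(3))
E
```

```text
hole [0.4452 0.0998 0.082 ] [ 0.48160507 -0.33575097] [-0.55764974 -0.06423274]
dtop [ 0.4989 -0.4266  0.1437] [ 0.26687329 -0.09470852] [-0.30125768  0.03715974]
dbase [ 0.5016 -0.4274  0.0421] [-0.16217087  0.05998063] [ 0.19216158 -0.01969317]
handle [ 0.4754 -0.102   0.0572] [-0.06503988  0.03852706] [0.07647877 0.00189318]
till top z.08 [[0.5261, 0.1419, 0.08], [0.355, 0.115, 0.08], [0.5535, -0.035, 0.08], [0.3838, -0.0604, 0.08]]
hole z.08 [0.4445 0.1013 0.08  ]
bar [[0.5201, -0.0932, 0.055], [0.4312, -0.1083, 0.055]]
block top z.045 [[0.5405, -0.3399, 0.045], [0.4931, -0.3313, 0.045], [0.5223, -0.4492, 0.045], [0.4713, -0.4397, 0.045]]
dowel top z.143 [ 0.4987 -0.4262  0.143 ]
hbB [ 0.543 -0.282  0.015]
hbA [ 0.373 -0.289  0.015]
awl [ 0.38  -0.371  0.015]
sand [ 0.543 -0.514  0.015]
```

```bash
python3 -m handwheel '[[1,0.755,0.97,0,0,0,0],[1,0.755,0.97,0,0,0,0],[1,0.755,0.97,0,0,0,0],[1,0.755,0.97,0,0,0,0],[1,0.755,0.97,0,0,0,0]]'
```

```text
clock: 0.78
tool_pos: [0.2787, 0.4867, 0.4045]
orientation: [180.0, 0.0, -20.0]
force: [-0.2, -0.0, -0.4]
opening: 0.0873
gripper_force: 0.0
```

```bash
python3 -m handwheel '[[1,0.755,0.97,0,0,0,0],[1,0.755,0.97,0,0,0,0],[1,0.755,0.97,0,0,0,0],[1,0.755,0.97,0,0,0,0],[1,0.755,0.97,0,0,0,0]]'
python3 -m handwheel '[[1,0.755,0.97,0,0,0,0],[1,0.755,0.97,0,0,0,0],[1,0.755,0.97,0,0,0,0],[1,0.755,0.97,0,0,0,0],[1,0.755,0.97,0,0,0,0]]'
python3 -m handwheel '[[1,0.755,0.97,0,0,0,0],[1,0.755,0.97,0,0,0,0],[1,0.755,0.97,0,0,0,0],[1,0.755,0.97,0,0,0,0],[1,0.755,0.97,0,0,0,0]]'
python3 -m handwheel '[[1,0.53,0.935,0,0,0,0],[1,0.53,0.935,0,0,0,0],[1,0.53,0.935,0,0,0,0],[1,0.53,0.935,0,0,0,0],[1,0.53,0.935,0,0,0,0]]'
python3 -m handwheel '[[1,0.53,0.935,0,0,0,0],[1,0.53,0.935,0,0,0,0],[1,0.53,0.935,0,0,0,0],[1,0.53,0.935,0,0,0,0],[1,0.53,0.935,0,0,0,0]]'
python3 -m handwheel '[[1,0.53,0.935,0,0,0,0],[1,0.53,0.935,0,0,0,0],[1,0.53,0.935,0,0,0,0],[1,0.53,0.935,0,0,0,0],[1,0.53,0.935,0,0,0,0]]'
```

```text
clock: 1.4
tool_pos: [0.3258, 0.3401, 0.4046]
orientation: [-180.0, 0.0, -20.0]
force: [0.5, -0.6, 1.0]
opening: 0.0876
gripper_force: 0.0
clock: 2.02
tool_pos: [0.3727, 0.1938, 0.4047]
orientation: [-180.0, -0.0, -20.0]
force: [0.6, 0.3, 0.6]
opening: 0.0873
gripper_force: 0.0
clock: 2.65
tool_pos: [0.4197, 0.0476, 0.4047]
orientation: [-180.0, -0.0, -20.0]
force: [-0.4, 0.7, 0.8]
opening: 0.0874
gripper_force: 0.0
clock: 3.28
tool_pos: [0.4416, -0.0847, 0.4047]
orientation: [-180.0, -0.0, -20.0]
force: [0.5, -0.2, -1.1]
opening: 0.0872
gripper_force: 0.0
clock: 3.9
tool_pos: [0.4637, -0.2171, 0.4046]
orientation: [-180.0, 0.0, -20.0]
force: [0.6, 0.7, -0.1]
opening: 0.0875
gripper_force: 0.0
clock: 4.53
tool_pos: [0.4859, -0.3496, 0.4045]
orientation: [-180.0, 0.0, -20.0]
force: [-1.0, 0.2, 0.3]
opening: 0.0874
gripper_force: 0.0
```

```bash

python3 -m handwheel '[[1,0,0,0,0,0,1],[1,0,0,0,0,0,1],[1,0,0,0,0,0,1],[1,0,0,0,0,0,1],[1,0,0,0,0,0,1]]' | head -1
python3 -m handwheel '[[1,0,0,0,0,0,1],[1,0,0,0,0,0,1],[1,0,0,0,0,0,1],[1,0,0,0,0,0,1],[1,0,0,0,0,0,1]]' | head -1
python3 -m handwheel '[[1,0,0,0,0,0,1],[1,0,0,0,0,0,1],[1,0,0,0,0,0,1],[1,0,0,0,0,0,1],[1,0,0,0,0,0,1]]'  | head -1
python3 -m handwheel '[[1,0,0,0,0,0,1],[1,0,0,0,0,0,1],[1,0,0,0,0,0,1],[1,0,0,0,0,0,1],[1,0,0,0,0,0,1]]'  | head -1
python3 -m handwheel '[[1,0,0,0,0,0,1],[1,0,0,0,0,0,1],[1,0,0,0,0,0,1],[1,0,0,0,0,0,1],[1,0,0,0,0,0,1]]' 
python3 - <<'E'
from h import *
import pickle
T=toolT();s=snapshot("wrist");s["T"]=T;save(s,"pics/w1.png");pickle.dump(s,open("w1.pkl","wb"));print(proj(s,(.4989,-.4266,.1437),T))
E
```

```text
clock: 5.15
clock: 5.78
clock: 6.4
clock: 7.02
clock: 7.65
tool_pos: [0.4858, -0.3487, 0.4045]
orientation: [180.0, -0.0, -170.2]
force: [0.1, -0.6, 0.1]
opening: 0.0874
gripper_force: 0.0
[185.39175374 249.20686129]
```

View pics/w1.png

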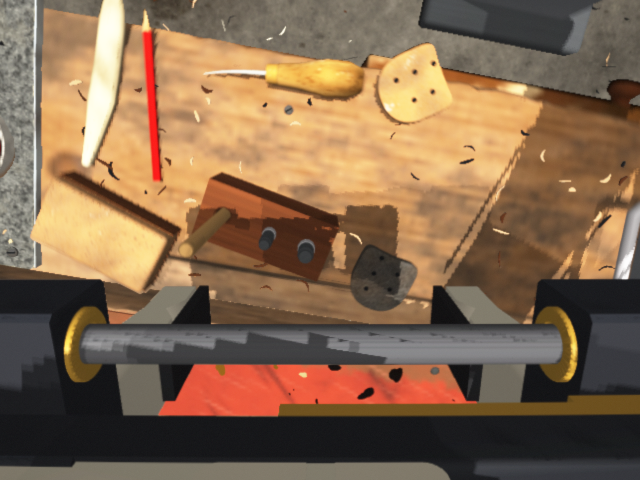

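In the wrist view the dowel's top end is at (186,250), against a predicted (185,249). Its foot is at (224,213). The measurements agree.

```bash
python3 - <<'E'
from h import *
import pickle
s=pickle.load(open("w1.pkl","rb"));t,c=[pickle.load(open(n+"0.pkl","rb")) for n in("top","scene")]
print("top 3 views",tri([ray(t,430.3,247.2),ray(c,415,233),ray(s,186,250,s["T"])]).round(4),"foot",plane(s,224,213,.045,s["T"]).round(4), tri([ray(c,411.7,275.9),ray(s,224,213,s["T"])]).round(4))
E
python3 -m handwheel '[[0,0,-0.79,0,0,0,0],[0,0,-0.79,0,0,0,0],[0,0,-0.79,0,0,0,0],[0,0,-0.79,0,0,0,0],[0,0,0,0,0,0,0]]'
python3 -m handwheel '[[0,0,0,0.9,0,0,0],[0,0,0,0.9,0,0,0],[0,0,0,0.9,0,0,0],[0,0,0,0,0,0,0]]'
python3 - <<'E'
from h import *
import pickle
T=toolT();s=snapshot("wrist");s["T"]=T;save(s,"pics/w2.png");pickle.dump(s,open("w2.pkl","wb"));print(proj(s,(.4989,-.4266,.1437),T))
E
```

```text
top 3 views [ 0.4991 -0.4265  0.1436] foot [ 0.4974 -0.4254  0.045 ] [ 0.4984 -0.4268  0.0433]
clock: 8.32
tool_pos: [0.5, -0.4281, 0.4038]
orientation: [180.0, -0.0, -170.1]
force: [0.9, 0.0, 0.4]
opening: 0.0458
gripper_force: 0.0
clock: 8.82
tool_pos: [0.4995, -0.4259, 0.3354]
orientation: [179.9, -0.2, -170.0]
force: [-0.4, -0.3, 0.2]
opening: 0.0437
gripper_force: 0.0
[318.86495682 294.96571451]
```

View pics/w2.png

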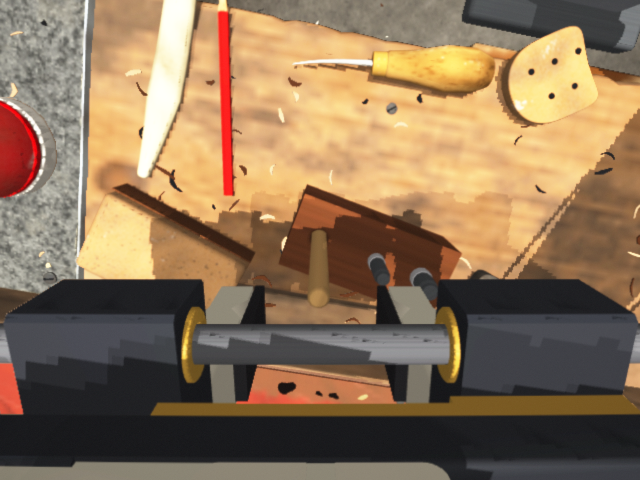

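The dowel stands centred between the fingers, with its top at (319,297). I'll go down and close.

```bash

python3 -m handwheel '[[0,0,0,0.9,0,0,0],[0,0,0,0.9,0,0,0],[0,0,0,0.86,0,0,0],[0,0,0,0,0,0,0]]'
python3 -m handwheel '[[-1,0,0,0,0,0,0],[-1,0,0,0,0,0,0],[-1,0,0,0,0,0,0],[-1,0,0,0,0,0,0],[-1,0,0,0,0,0,0]]'
```

```text
clock: 9.38
tool_pos: [0.4999, -0.4262, 0.2704]
orientation: [180.0, -0.1, -170.0]
force: [-0.1, 0.2, 0.5]
opening: 0.0438
gripper_force: 0.0
clock: 10.0
tool_pos: [0.5001, -0.4263, 0.2711]
orientation: [-180.0, 0.0, -170.0]
force: [-0.5, 0.5, 3.3]
opening: 0.0093
gripper_force: 30.0
```

```bash

python3 -m handwheel '[[-1,0,0,-0.5,0,0,0],[-1,0,0,-1,0,0,0],[-1,0,0,-1,0,0,0],[-1,0,0,-1,0,0,0],[-1,0,0,-0.6,0,0,0]]'
python3 -m handwheel '[[-1,-0.068,0.5,0,0,0,0],[-1,-0.068,0.96,0,0,0,0],[-1,-0.068,0.96,0,0,0,0],[-1,-0.068,0.96,0,0,0,0],[-1,-0.068,0.96,0,0,0,0]]'
python3 -m handwheel '[[-1,-0.068,0.96,0,0,0,0],[-1,-0.068,0.96,0,0,0,0],[-1,-0.068,0.96,0,0,0,0],[-1,-0.068,0.96,0,0,0,0],[-1,-0.068,0.96,0,0,0,0]]' | head -2
python3 -m handwheel '[[-1,-0.068,0.96,0,0,0,0],[-1,-0.068,0.96,0,0,0,0],[-1,-0.068,0.96,0,0,0,0],[-1,-0.068,0.96,0,0,0,0],[-1,-0.068,0.96,0,0,0,0]]' | head -2
python3 -m handwheel '[[-1,-0.068,0.96,0,0,0,0],[-1,-0.068,0.96,0,0,0,0],[-1,-0.068,0.96,0,0,0,0],[-1,-0.068,0.96,0,0,0,0],[-1,-0.068,0.5,0,0,0,0]]'
python3 -m handwheel '[[-1,0,0,0,0,0,0],[-1,0,0,0,0,0,0]]'
python3 - <<'E'
from h import *
import pickle
T=toolT();s=snapshot("wrist");s["T"]=T;save(s,"pics/w3.png");pickle.dump(s,open("w3.pkl","wb"));print(T[:3,3],get_obs()["force"],proj(s,(.445,.1,.08),T),proj(s,T[:3,3]+T[:3,:3]@[0,0,.2575],T))
E
```

```text
clock: 10.62
tool_pos: [0.5001, -0.4263, 0.3753]
orientation: [-179.9, 0.1, -170.0]
force: [0.5, 0.9, -0.1]
opening: 0.0094
gripper_force: 30.0
clock: 11.25
tool_pos: [0.4892, -0.3161, 0.3725]
orientation: [180.0, -0.0, -170.0]
force: [-0.3, 1.1, -0.1]
opening: 0.0095
gripper_force: 30.0
clock: 11.88
tool_pos: [0.4765, -0.1966, 0.3726]
clock: 12.5
tool_pos: [0.4639, -0.0772, 0.3726]
clock: 13.12
tool_pos: [0.4536, 0.031, 0.3728]
orientation: [180.0, -0.0, -170.0]
force: [-0.6, 0.1, 0.2]
opening: 0.0093
gripper_force: 30.0
clock: 13.38
tool_pos: [0.4542, 0.0295, 0.373]
orientation: [-180.0, -0.0, -170.0]
force: [0.2, 0.2, -1.1]
opening: 0.0093
gripper_force: 30.0
[0.45424384 0.02953704 0.37296871] [ 0.53379214  0.04377202 -0.47301576] [429.22008329 240.29014898] [321.10882993 251.14771348]
```

View pics/w3.png

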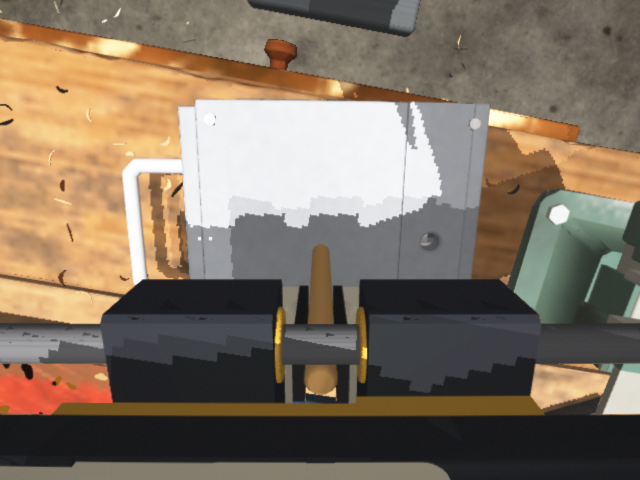

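The wrist view shows the dowel's lower tip at about (320,246) and the release hole at (429,241), against a predicted (429,240). I'll refine both with masks.

```bash
python3 - <<'E'
from h import *
import pickle
s=pickle.load(open("w3.pkl","rb"));T=s["T"];im=s["color"]
hsv=cv2.cvtColor(im,cv2.COLOR_RGB2HSV)
m=(hsv[...,1]>70).astype(np.uint8);roi=m[215:280,295:350]
for v in range(240,280,4):
    u=np.where(m[v,295:350])[0]; print(v,(u.min()+295,u.max()+295) if len(u) else None)
p=np.argwhere(roi);print("top of tip v",p[:,0].min()+215)
# predicted outline of end
c=[proj(s,T[:3,3]+T[:3,:3]@[.005*np.cos(a),.005*np.sin(a),.2575],T) for a in np.linspace(0,6.28,60)]
c=np.array(c);print("pred min/max",c.min(0),c.max(0))
g=cv2.cvtColor(im,cv2.COLOR_RGB2GRAY);print(g[226:256:2,414:446:2])
q=np.argwhere(g[226:256,414:446]<85);ce=(q[:,1].mean()+414,q[:,0].mean()+226);print(len(q),ce,q.min(0),q.max(0),plane(s,*ce,.08,T))
E
```

```text
240 None
244 (np.int64(319), np.int64(322))
248 (np.int64(314), np.int64(327))
252 (np.int64(313), np.int64(328))
256 (np.int64(312), np.int64(329))
260 (np.int64(312), np.int64(329))
264 (np.int64(312), np.int64(329))
268 (np.int64(311), np.int64(329))
272 (np.int64(311), np.int64(330))
276 (np.int64(311), np.int64(330))
top of tip v 244
pred min/max [312.40978374 242.76247801] [329.80870599 259.43308615]
[[113 115 115 114 114 113 114 114 113 113 113 114 114 115 114 114]
 [113 115 116 115 113 113 112 113 114 114 113 115 114 115 116 115]
 [114 115 116 115 114 115 115 114 114 113 111 114 115 114 115 114]
 [115 114 115 115 113 113 106  96  95  94  97 104 113 113 115 115]
 [115 114 114 115 110 108 133  73  64  64  77  91 100 113 114 115]
 [112 112 114 111 108 144 130  68  64  63  69  74  89 102 114 116]
 [113 112 112 104 121 129 123  90  88  87  76  73  79  98 111 115]
 [113 116 113 107 126 127 119  89  92  89  78  74  77  98 108 115]
 [113 114 112 109 123 123 122 117 114  88  77  75  76 102 108 113]
 [113 114 113 115 153 156 155 135  92  81  80  76  83 102 110 113]
 [114 114 113 104  88  94  92  83  83  83  81  77  97 103 112 113]
 [115 115 113 108 100  84  82  83  85  84  81  93 106 109 112 113]
 [114 114 112 112 108 104  97  88  86  93 101 106 109 114 113 114]
 [115 112 111 111 112 110 108 110 109 107 111 111 113 113 113 113]
 [112 112 111 112 112 114 114 113 114 113 114 113 114 114 113 113]]
137 (np.float64(432.5839416058394), np.float64(241.37226277372264)) [7 9] [23 24] [0.44533459 0.10235755 0.08      ]
```

```bash

python3 -m handwheel '[[-1,-0.04,0.965,0,0,0,0],[-1,-0.04,0.965,0,0,0,0],[-1,-0.04,0.965,0,0,0,0],[-1,0,0,0.8,0,0,0],[-1,0,0,0,0,0,0]]'
python3 -m handwheel '[[-1,0,0,0,0,0,0],[-1,0,0,0,0,0,0]]'
python3 - <<'E'
from h import *
import pickle
T=toolT();s=snapshot("wrist");s["T"]=T;pickle.dump(s,open("w4.pkl","wb"))
print(T[:3,3],get_obs()["force"],proj(s,(.4453,.1013,.08),T),proj(s,T[:3,3]+T[:3,:3]@[0,0,.2575],T))
cv2.imwrite("pics/w4.png",cv2.resize(s["color"][190:310,240:400,::-1],(800,600),interpolation=cv2.INTER_CUBIC))
E
```

```text
clock: 14.05
tool_pos: [0.4445, 0.101, 0.352]
orientation: [-179.9, -0.2, -170.1]
force: [-0.0, -1.3, -0.5]
opening: 0.0095
gripper_force: 30.0
clock: 14.3
tool_pos: [0.4452, 0.1013, 0.3538]
orientation: [180.0, 0.1, -170.1]
force: [0.6, -0.0, 0.4]
opening: 0.0095
gripper_force: 30.0
[0.44515179 0.10127995 0.3537984 ] [-0.16525045  0.24966315 -0.52749644] [320.93396378 243.34200133] [321.10946297 251.14672229]
```

View pics/w4.png

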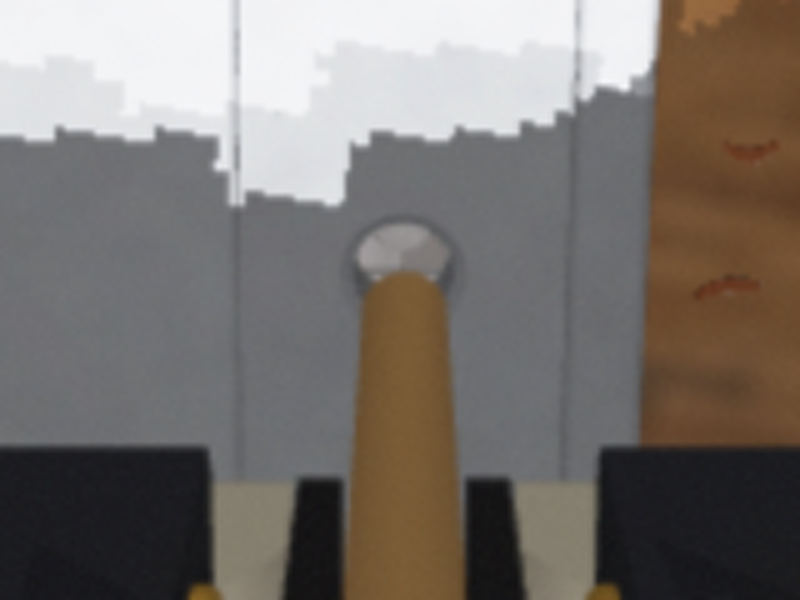

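The crop shows the hole centre at about (320.8,243) and the tip axis at u = 320.8, so they are aligned to within about 0.5 mm. Next is the gentle descent.

```bash

python3 -m handwheel '[[-1,0.02,0,0.16,0,0,0],[-1,0,0,0.16,0,0,0],[-1,0,0,0.16,0,0,0],[-1,0,0,0,0,0,0]]'
python3 -m handwheel '[[-1,0,0,0.06,0,0,0],[-1,0,0,0.06,0,0,0],[-1,0,0,0,0,0,0]]'
python3 -m handwheel '[[-1,0,0,0.06,0,0,0],[-1,0,0,0.06,0,0,0],[-1,0,0,0,0,0,0]]'
```

```text
clock: 14.85
tool_pos: [0.4443, 0.1014, 0.3407]
orientation: [-180.0, -0.0, -170.0]
force: [-0.4, 0.2, 0.0]
opening: 0.0093
gripper_force: 30.0
clock: 15.22
tool_pos: [0.4444, 0.1015, 0.3381]
orientation: [-180.0, -0.0, -170.0]
force: [-0.9, 0.3, -0.1]
opening: 0.0098
gripper_force: 30.0
clock: 15.6
tool_pos: [0.4445, 0.1015, 0.3351]
orientation: [-180.0, 0.0, -170.0]
force: [-0.1, -0.2, -0.1]
opening: 0.0096
gripper_force: 30.0
```

```bash
for i in 1; do :; done
python3 -m handwheel '[[-1,0,0,0.06,0,0,0],[-1,0,0,0.06,0,0,0],[-1,0,0,0,0,0,0]]' | grep -E 'tool|force: \['
python3 -m handwheel '[[-1,0,0,0.06,0,0,0],[-1,0,0,0.04,0,0,0],[-1,0,0,0,0,0,0]]'| grep -E 'tool|force: \['
```

```text
tool_pos: [0.4444, 0.1015, 0.3321]
force: [1.7, -0.3, -1.0]
tool_pos: [0.4444, 0.1015, 0.3296]
force: [1.0, -0.1, -0.2]
```

```bash

python3 -m handwheel '[[-1,0,0,0.06,0,0,0],[-1,0,0,0.06,0,0,0],[-1,0,0,0,0,0,0]]' | grep -E 'tool|force: \['
python3 -m handwheel '[[-1,0,0,0.06,0,0,0],[-1,0,0,0.06,0,0,0],[-1,0,0,0,0,0,0]]'| grep -E 'tool|force: \['
```

```text
tool_pos: [0.4444, 0.1015, 0.3265]
force: [1.6, -0.3, -1.2]
tool_pos: [0.4444, 0.1015, 0.3235]
force: [1.5, 0.4, -0.5]
```

```bash

python3 -m handwheel '[[-1,-0.03,0,0.06,0,0,0],[-1,0,0,0.06,0,0,0],[-1,0,0,0,0,0,0]]' | grep -E 'tool|force: \['
python3 -m handwheel '[[-1,0,0,0.06,0,0,0],[-1,0,0,0.06,0,0,0],[-1,0,0,0,0,0,0]]'| grep -E 'tool|force: \['
```

```text
tool_pos: [0.445, 0.1016, 0.3204]
force: [0.1, -0.6, -0.5]
tool_pos: [0.4451, 0.1016, 0.3175]
force: [-1.0, -0.8, -0.9]
```

```bash

python3 -m handwheel '[[-1,0,0,0.06,0,0,0],[-1,0,0,0.06,0,0,0],[-1,0,0,0,0,0,0]]' | grep -E 'tool|force: \['
python3 -m handwheel '[[-1,0,0,0.06,0,0,0],[-1,0,0,0.06,0,0,0],[-1,0,0,0,0,0,0]]'| grep -E 'tool|force: \['
```

```text
tool_pos: [0.4451, 0.1016, 0.3145]
force: [-0.1, -0.8, -1.1]
tool_pos: [0.4453, 0.1017, 0.312]
force: [-1.2, 0.3, 3.7]
```

Contact at about 25 mm depth. Now small steps.

```bash

python3 -m handwheel '[[-1,0,0,0.04,0,0,0],[-1,0,0,0.04,0,0,0],[-1,0,0,0,0,0,0]]' | grep -E 'tool|force: \['
python3 -m handwheel '[[-1,0,0,0.04,0,0,0],[-1,0,0,0,0,0,0]]'| grep -E 'tool|force: \['
```

```text
tool_pos: [0.4454, 0.1017, 0.3101]
force: [-0.9, -0.2, 5.6]
tool_pos: [0.4454, 0.1017, 0.3092]
force: [-0.8, 0.0, 6.3]
```

```bash

python3 -m handwheel '[[-1,0,0,0.04,0,0,0],[-1,0,0,0,0,0,0]]'| grep -E 'tool|force: \['
```

```text
tool_pos: [0.4452, 0.1017, 0.3079]
force: [-1.0, 0.4, 4.4]
```

```bash
cat > chk.py <<'E'
from h import *
import pickle
a=pickle.load(open("scene0.pkl","rb"))["color"];b=snapshot("scene");pickle.dump(b,open("sc1.pkl","wb"))
d=np.abs(a.astype(int)-b["color"]).sum(2)[225:275,250:330]>100
print("handle-area change",d.sum(),np.where(d.any(0))[0][[0,-1]]+250 if d.any() else "")
E
python3 -m handwheel '[[-1,0,0,0.04,0,0,0],[-1,0,0,0,0,0,0]]'| grep -E 'tool|force: \['
python3 chk.py
```

```text
tool_pos: [0.4453, 0.1017, 0.3068]
force: [-0.8, 0.5, 5.0]
handle-area change 1252 [250 297]
```

```bash
python3 -m handwheel '[[-1,0,0,0,0,0,0],[-1,0,0,0,0,0,0],[-1,0,0,0,0,0,0]]'| grep -E 'clock|tool|force: \['
python3 chk.py; python3 -c "
import pickle,cv2
c=pickle.load(open('sc1.pkl','rb'))['color'][170:305,150:330,::-1];cv2.imwrite('pics/sc1.png',cv2.resize(c,(800,600)))"
```

```text
clock: 20.15
tool_pos: [0.4452, 0.1017, 0.3068]
force: [-1.3, -0.0, 5.4]
handle-area change 1250 [250 297]
```

View pics/sc1.png

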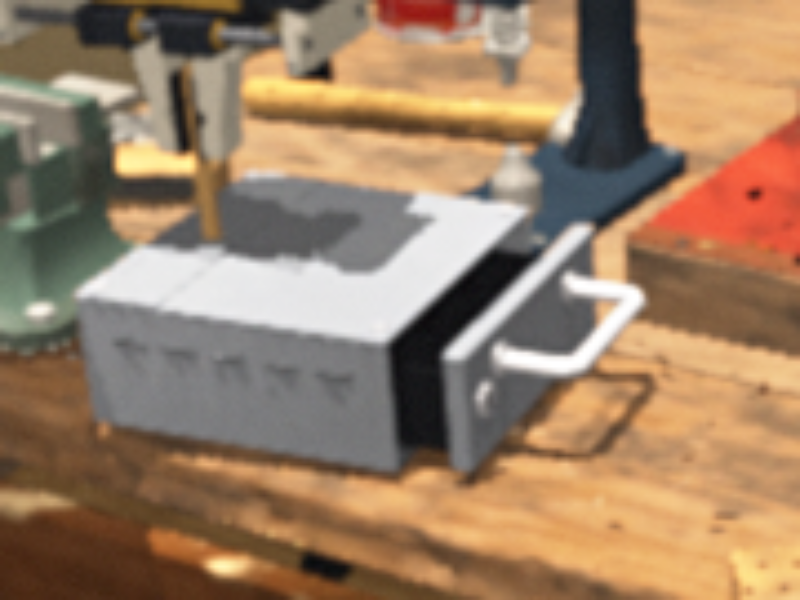

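The picture shows the drawer sprung out, with its front clear of the till by some 30 mm and the handle bar's middle near (287,245). The dowel is still in the hole. I'll withdraw it and carry it straight back.

```bash

python3 -m handwheel '[[-1,0,0,-0.3,0,0,0],[-1,0,0,-0.6,0,0,0],[-1,0,0,-0.9,0,0,0],[-1,0,0,-0.9,0,0,0],[-1,0,0,0,0,0,0]]' | grep -E 'tool|force: \['
python3 -m handwheel '[[-1,0.07,-0.5,0,0,0,0],[-1,0.07,-0.96,0,0,0,0],[-1,0.07,-0.96,0,0,0,0],[-1,0.07,-0.96,0,0,0,0],[-1,0.07,-0.96,0,0,0,0]]' | grep tool
python3 -m handwheel '[[-1,0.07,-0.96,0,0,0,0],[-1,0.07,-0.96,0,0,0,0],[-1,0.07,-0.96,0,0,0,0],[-1,0.07,-0.96,0,0,0,0],[-1,0.07,-0.96,0,0,0,0]]' | grep tool
python3 -m handwheel '[[-1,0.07,-0.96,0,0,0,0],[-1,0.07,-0.96,0,0,0,0],[-1,0.07,-0.96,0,0,0,0],[-1,0.07,-0.96,0,0,0,0],[-1,0.07,-0.96,0,0,0,0]]' | grep tool
python3 -m handwheel '[[-1,0.07,-0.96,0,0,0,0],[-1,0.07,-0.96,0,0,0,0],[-1,0.07,-0.96,0,0,0,0],[-1,0.07,-0.96,0,0,0,0],[-1,0.07,-0.96,0,0,0,0]]' | grep tool
python3 -m handwheel '[[-1,0.03,-0.96,0,0,0,0],[-1,0,-0.5,0,0,0,0],[-1,0,0,0,0,0,0],[-1,0,0,0,0,0,0],[-1,0,0,0,0,0,0]]'
```

```text
tool_pos: [0.4453, 0.1017, 0.3755]
force: [0.2, 0.1, -1.1]
tool_pos: [0.4547, -0.0082, 0.3731]
tool_pos: [0.4667, -0.1278, 0.3731]
tool_pos: [0.4787, -0.2474, 0.3729]
tool_pos: [0.4908, -0.3671, 0.3727]
clock: 23.95
tool_pos: [0.4972, -0.4013, 0.3744]
orientation: [180.0, 0.0, -170.0]
force: [0.0, 0.4, 0.6]
opening: 0.0092
gripper_force: 30.0
```

```bash

python3 -m handwheel '[[-1,0.06,-1,0,0,0,0],[-1,0,0,0.9,0,0,0],[-1,0,0,0.9,0,0,0],[-1,0,0,0,0,0,0],[-1,0,0,0,0,0,0]]'
python3 - <<'E'
from h import *
import pickle
T=toolT();s=snapshot("wrist");s["T"]=T;pickle.dump(s,open("w5.pkl","wb"))
print(T[:3,3],proj(s,(.5,-.4265,.045),T),proj(s,T[:3,3]+T[:3,:3]@[0,0,.2575],T))
cv2.imwrite("pics/w5.png",cv2.resize(s["color"][190:310,240:400,::-1],(800,600),interpolation=cv2.INTER_CUBIC))
E
```

```text
clock: 24.58
tool_pos: [0.5005, -0.4267, 0.3303]
orientation: [-179.9, 0.0, -170.0]
force: [0.1, 0.0, -0.0]
opening: 0.0093
gripper_force: 30.0
[ 0.5004517  -0.4267146   0.33029326] [321.92133475 237.71421   ] [321.10879722 251.1482783 ]
```

View pics/w5.png

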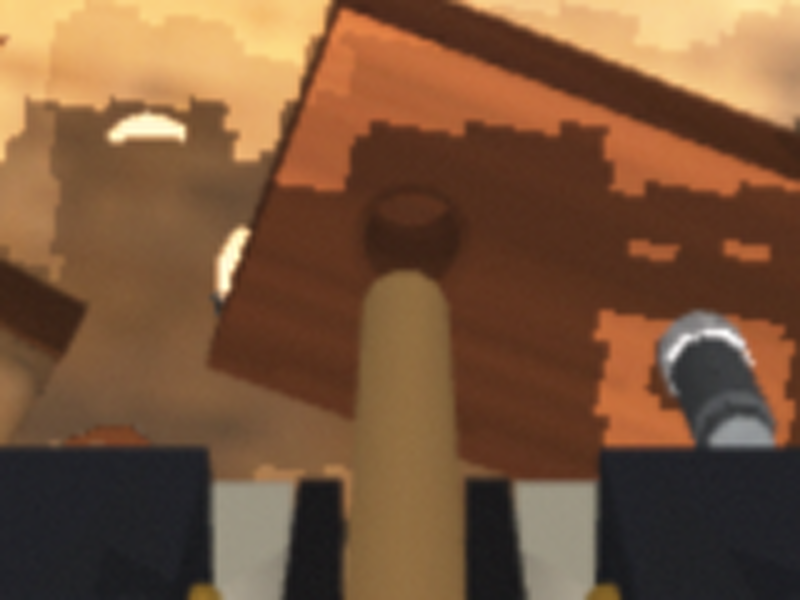

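The crop shows the hole mouth centred at about (322,236) and the tip axis at u ≈ 321. I'll shift about 1.5 mm along tool x and then go down.

```bash

python3 -m handwheel '[[-1,0.06,0.03,0.4,0,0,0],[-1,0,0,0.4,0,0,0],[-1,0,0,0.12,0,0,0],[-1,0,0,0.12,0,0,0],[-1,0,0,0,0,0,0]]' | grep -E 'tool|force: \['
python3 -m handwheel '[[-1,0,0,0.12,0,0,0],[-1,0,0,0.12,0,0,0],[-1,0,0,0,0,0,0]]' | grep -E 'tool|force: \['
```

```text
tool_pos: [0.4985, -0.4264, 0.3029]
force: [0.3, -1.1, 0.4]
tool_pos: [0.4986, -0.4263, 0.2969]
force: [1.1, -0.0, -0.3]
```

```bash

python3 -m handwheel '[[-1,-0.02,0,0.2,0,0,0],[-1,0,0,0.2,0,0,0],[-1,0,0,0,0,0,0]]' | grep -E 'tool|force: \['
python3 -m handwheel '[[-1,0,0,0.2,0,0,0],[-1,0,0,0.2,0,0,0],[-1,0,0,0,0,0,0]]' | grep -E 'tool|force: \['
```

```text
tool_pos: [0.4989, -0.4262, 0.2865]
force: [0.2, -0.4, -0.6]
tool_pos: [0.4989, -0.4262, 0.2766]
force: [-0.3, 0.3, -1.0]
```

```bash

python3 -m handwheel '[[-1,0,0,0.13,0,0,0],[-1,0,0,0,0,0,0],[0,0,0,0,0,0,0],[0,0,0,0,0,0,0],[0,0,0,0,0,0,0]]'
python3 -m handwheel '[[0,0,0,-0.4,0,0,0],[0,0,0,-1,0,0,0],[0,0,0,-1,0,0,0],[0,0,0,-1,0,0,0],[0,0,0,-0.6,0,0,0]]'
python3 - <<'E'
from h import *
import pickle
t0=pickle.load(open("top0.pkl","rb"));t=snapshot("top");s=snapshot("scene")
pickle.dump((t,s),open("after.pkl","wb"))
cv2.imwrite("pics/after.png",np.vstack([np.hstack([cv2.resize(i,(400,300),interpolation=cv2.INTER_CUBIC) for i in r]) for r in ((t["color"][225:285,250:330,::-1],t["color"][215:275,380:460,::-1]),(s["color"][215:275,240:320,::-1],s["color"][225:300,370:470,::-1]))]))
E
```

```text
clock: 27.0
tool_pos: [0.499, -0.4263, 0.274]
orientation: [-180.0, 0.0, -170.0]
force: [-0.3, -0.9, -0.4]
opening: 0.0334
gripper_force: 0.0
clock: 27.62
tool_pos: [0.4991, -0.4264, 0.3761]
orientation: [-179.9, 0.1, -170.0]
force: [0.3, 0.1, -0.1]
opening: 0.0437
gripper_force: 0.0
```

View pics/after.png

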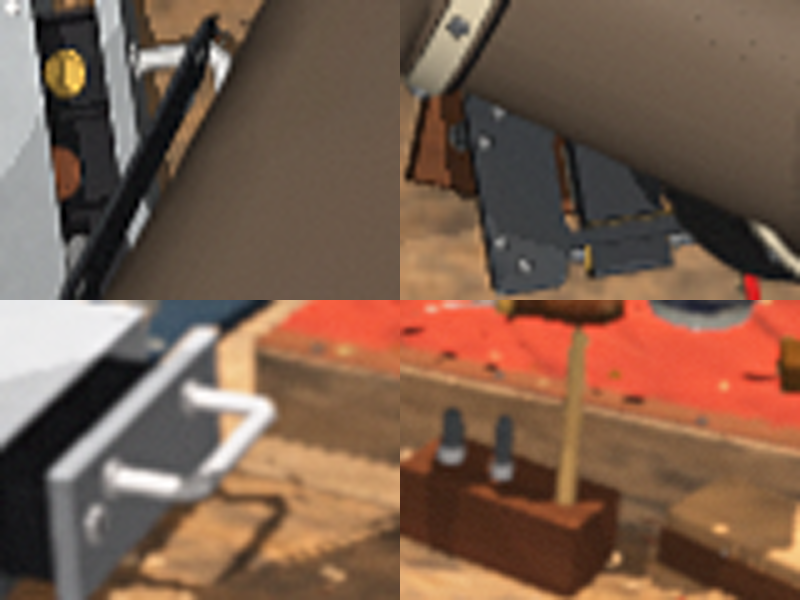

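The dowel stands upright in its hole (scene crop). The handle bar's ends are at (272,408) and (212,487) in the crop, so its middle in the scene picture is at (288.4,244.4).

```bash
python3 - <<'E'
from h import *
import pickle
t,s=pickle.load(open("after.pkl","rb"))
P=plane(s,288.4,244.4,.056);s0=pickle.load(open("scene0.pkl","rb"));print(P,plane(s0,275,243.5,.056))
H=np.array([.4754,-.102]);d=np.array([.16,-.987]);print("out",(P[:2]-H)@d, "perp",(P[:2]-H)@[.987,.16])
T=toolT();q=(T[:3,:3].T@(np.array([P[0],P[1],0])-T[:3,3]));print("tool shift",q[:2]/.025,T[:3,3])
E
```

```text
[ 0.48751753 -0.13100579  0.056     ] [ 0.47738771 -0.10050378  0.056     ]
out 0.030567517714243254 perp 0.007319073739297918
tool shift [-1.54460627 11.75502912] [ 0.49922287 -0.42647704  0.37619569]
```

```bash

python3 -m handwheel '[[-0.45,-0.107,0.976,0,0,0,0],[-0.45,-0.107,0.976,0,0,0,0],[-0.45,-0.107,0.976,0,0,0,0],[-0.45,-0.107,0.976,0,0,0,0],[-0.45,-0.107,0.976,0,0,0,0]]' | grep tool
python3 -m handwheel '[[-0.45,-0.107,0.976,0,0,0,0],[-0.45,-0.107,0.976,0,0,0,0],[-0.45,-0.107,0.976,0,0,0,0],[-0.45,-0.107,0.976,0,0,0,0],[-0.45,-0.107,0.976,0,0,0,0]]' | grep tool
python3 -m handwheel '[[-0.45,-0.107,0.976,0,0,0,0],[-0.45,-0.107,0.976,0,0,0,0],[-0.45,0,0,0.8,0,0,0],[-0.45,0,0,0.8,0,0,0],[-0.45,0,0,0,0,0,0]]'
cat > bar.py <<'E'
from h import *
T=toolT();s=snapshot("wrist");g=s["color"].min(2)
print(T[:3,3],proj(s,(.480,-.1326,.055),T))
for v in range(60,280,20):
    b=(g[v]>150).astype(int);e=np.diff(np.r_[0,b,0]);a,z=np.where(e==1)[0],np.where(e==-1)[0]
    print(v,[(int(i),int(j)) for i,j in zip(a,z) if j-i>5 and 200<i<460])
E
python3 bar.py
```

```text
tool_pos: [0.4907, -0.3023, 0.3733]
tool_pos: [0.4826, -0.1799, 0.3734]
clock: 29.6
tool_pos: [0.479, -0.1318, 0.3324]
orientation: [180.0, -0.2, -170.0]
force: [0.1, -0.9, 0.3]
opening: 0.0241
gripper_force: 0.0
[ 0.47901407 -0.13179938  0.33243401] [319.26934227 244.67001978]
60 []
80 []
100 []
120 [(303, 310), (407, 436)]
140 [(209, 276), (392, 398), (406, 427)]
160 [(330, 349), (355, 362), (404, 426), (435, 463)]
180 [(222, 230), (322, 400), (403, 424), (429, 462)]
200 [(318, 334), (371, 377), (402, 422)]
220 [(318, 332), (401, 421)]
240 [(319, 332)]
260 [(319, 331)]
```

```bash

python3 -m handwheel '[[-0.45,0.2,0.16,0.8,0,0,0],[-0.45,0,0,0.8,0,0,0],[-0.45,0,0,0.8,0,0,0],[-0.45,0,0,0,0,0,0],[-0.45,0,0,0,0,0,0]]'
python3 bar.py
```

```text
clock: 30.28
tool_pos: [0.4748, -0.1292, 0.275]
orientation: [-180.0, 0.1, -170.0]
force: [0.1, -0.3, 0.9]
opening: 0.0239
gripper_force: 0.0
[ 0.474825   -0.12921329  0.27500605] [312.84911656 281.19751619]
60 []
80 []
100 []
120 [(294, 303), (427, 456)]
140 [(228, 234), (405, 411), (426, 454)]
160 [(225, 235), (245, 266), (383, 390), (405, 411), (424, 452)]
180 [(422, 493)]
200 [(317, 415), (421, 448), (450, 487)]
220 [(311, 331), (376, 384), (420, 446)]
240 [(230, 238), (311, 330), (418, 444)]
260 [(314, 326)]
```

```bash

python3 -m handwheel '[[-0.45,0,0,0.6,0,0,0],[-0.45,0,0,0.5,0,0,0],[-0.45,0,0,0,0,0,0]]' | grep -E 'tool|force: \['
python3 -m handwheel '[[-0.45,0,0,0.6,0,0,0],[-0.45,0,0,0.5,0,0,0],[-0.45,0,0,0,0,0,0]]'| grep -E 'tool|force: \['
```

```text
tool_pos: [0.4741, -0.1293, 0.2459]
force: [-0.3, -0.2, 0.1]
tool_pos: [0.4741, -0.1293, 0.2182]
force: [0.3, -0.8, 0.8]
```

```bash

python3 -m handwheel '[[-0.45,0,-0.3,0,0,0,0],[-0.45,0,-0.4,0,0,0,0],[-0.45,0,-0.5,0,0,0,0],[-0.45,0,-0.5,0,0,0,0],[-0.45,0,-0.3,0,0,0,0]]' | grep -E 'tool|force: \['
python3 -m handwheel '[[-0.45,0,-0.2,0,0,0,0],[-0.45,0,-0.16,0,0,0,0],[-0.45,0,0,0,0,0,0]]'| grep -E 'tool|force: \['
```

```text
tool_pos: [0.4831, -0.1796, 0.219]
force: [-1.1, 1.2, -0.4]
tool_pos: [0.4847, -0.1876, 0.2189]
force: [-0.0, -0.0, -0.4]
```

```bash

python3 -m handwheel '[[-0.45,0,-0.1,0,0,0,0],[-0.45,0,-0.1,0,0,0,0],[-0.45,0,0,0,0,0,0]]' | grep -E 'tool|force: \['
python3 -m handwheel '[[-0.45,0,-0.1,0,0,0,0]]'| grep -E 'tool|force: \['
```

```text
tool_pos: [0.4855, -0.1922, 0.2189]
force: [-0.4, 2.1, -0.4]
tool_pos: [0.4855, -0.1934, 0.2187]
force: [-2.9, 26.3, 9.0]
```

Force has risen to 26 N, so the drawer is at its stop. I'll back off within the slack and rise.

```bash

python3 -m handwheel '[[-0.45,0,0.15,0,0,0,0],[-0.45,0,0.15,0,0,0,0],[-0.45,0,0,0,0,0,0]]' | grep -E 'tool|force: \['
python3 -m handwheel '[[-0.45,0,0,-0.5,0,0,0],[-0.45,0,0,-0.8,0,0,0],[-0.45,0,0,-1,0,0,0],[-0.45,0,0,-1,0,0,0],[-0.45,0,0,-1,0,0,0]]' | grep -E 'tool|force: \['
python3 -m handwheel '[[-0.45,0,0,0,0,0,0],[-0.45,0,0,0,0,0,0],[-0.45,0,0,0,0,0,0]]'
python3 bar.py
python3 - <<'E'
from h import *
s=snapshot("scene");T=toolT();w=snapshot("wrist")
H=np.array([.4754,-.102,.055])+.085*np.array([.16,-.987,0]);print("expected open bar",H,proj(s,H),proj(w,H,T))
hsv=cv2.cvtColor(s["color"],cv2.COLOR_RGB2HSV)[228:300,395:430]
import pickle;a=pickle.load(open("after.pkl","rb"))[1]["color"]
print("dowel area diff",(np.abs(a.astype(int)-s["color"]).sum(2)[230:280,405:422]>90).sum())
b=s["color"].min(2)
for v in (240,245,250): print(v,b[v,285:320].tolist())
E
```

```text
tool_pos: [0.4845, -0.1873, 0.2189]
force: [-0.4, -0.4, -0.2]
tool_pos: [0.4844, -0.1876, 0.3283]
force: [-0.2, -0.0, 0.2]
clock: 33.95
tool_pos: [0.4842, -0.1874, 0.3259]
orientation: [180.0, -0.1, -170.1]
force: [-0.0, 0.0, 0.7]
opening: 0.0241
gripper_force: 0.0
[ 0.48422648 -0.1874299   0.32586513] [410.91870125 253.64213253]
60 [(202, 208), (214, 221), (261, 273), (277, 289)]
80 []
100 [(251, 341), (361, 372), (422, 429)]
120 [(236, 244), (285, 297), (326, 388), (408, 431)]
140 [(205, 272), (278, 351), (392, 398), (407, 429)]
160 [(322, 373), (391, 397), (406, 428), (442, 462)]
180 [(215, 221), (314, 321), (328, 400), (404, 426), (429, 468)]
200 [(317, 334), (403, 424)]
220 [(317, 332), (402, 423)]
240 [(317, 332)]
260 [(317, 331)]
expected open bar [ 0.489    -0.185895  0.055   ] [309.28034092 249.37822021] [322.04480623 252.9704173 ]
dowel area diff 94
240 [84, 107, 138, 136, 100, 84, 82, 78, 82, 82, 83, 84, 90, 103, 117, 111, 100, 105, 116, 122, 124, 124, 123, 125, 140, 145, 144, 133, 125, 125, 126, 126, 107, 80, 70]
245 [201, 144, 94, 82, 84, 86, 83, 84, 86, 84, 87, 85, 87, 88, 88, 85, 87, 90, 93, 91, 82, 69, 73, 83, 105, 119, 127, 126, 114, 93, 70, 65, 61, 62, 58]
250 [160, 149, 103, 78, 78, 81, 84, 83, 81, 84, 82, 84, 89, 87, 87, 87, 86, 78, 78, 119, 169, 191, 179, 154, 125, 97, 76, 64, 65, 66, 66, 66, 67, 69, 69]
```

```bash
python3 - <<'E'
from h import *
import pickle
S=[pickle.load(open("scene0.pkl","rb")),pickle.load(open("after.pkl","rb"))[1],snapshot("scene")]
def m(s):
    h=cv2.cvtColor(s["color"],cv2.COLOR_RGB2HSV);r=[]
    for v in(240,255,270):
        row=h[v,400:428];u=np.where((row[:,0]>12)&(row[:,0]<26)&(row[:,1]>80)&(row[:,2]>110))[0];r.append((v,(u+400).tolist()))
    return r
for s in S: print(m(s),s["color"][228:240,415].tolist())
E
```

```text
[(240, [412, 413, 414, 415]), (255, [402, 403, 404, 405, 406, 407, 408, 409, 410, 411, 412, 413, 414, 415, 416, 417, 418, 419, 420, 421, 422, 423, 424, 425, 426, 427]), (270, [409, 410, 411, 412, 413, 414, 422, 423, 424, 425, 426, 427])] [[65, 34, 20], [47, 22, 12], [75, 47, 26], [190, 138, 80], [255, 219, 132], [255, 227, 140], [210, 164, 98], [171, 133, 80], [172, 134, 79], [175, 135, 80], [180, 133, 81], [182, 134, 80]]
[(240, [412, 413, 414, 415]), (255, [400, 401, 402, 403, 404, 405, 406, 407, 408, 409, 410, 411, 412, 413, 414, 415, 416, 417, 418, 419, 420, 421, 422, 423, 424, 425, 426, 427]), (270, [409, 410, 411, 412, 413, 421, 422, 423, 424, 425, 426, 427])] [[68, 35, 19], [54, 30, 17], [62, 30, 16], [128, 56, 33], [178, 95, 60], [166, 116, 70], [160, 128, 77], [160, 125, 73], [163, 124, 73], [171, 122, 73], [171, 122, 75], [169, 120, 73]]
[(240, [412, 413, 414, 415]), (255, [400, 401, 402, 403, 404, 405, 406, 407, 408, 409, 410, 411, 412, 413, 414, 415, 416, 417, 418, 419, 420, 421, 422, 423, 424, 425, 426, 427]), (270, [409, 410, 411, 412, 413, 414, 422, 423, 424, 425, 426, 427])] [[72, 38, 24], [51, 27, 17], [77, 40, 23], [196, 122, 71], [255, 215, 131], [255, 239, 149], [231, 185, 110], [187, 145, 88], [183, 139, 84], [189, 141, 85], [188, 137, 86], [187, 134, 82]]
```

The dowel's top and sides lie at the same pixels as at the start, and the drawer is at its stop.

```bash
python3 -c "
from plant import *
print(close_job())"
```

```text
the job is handed in; nothing more can be done
None
```

I handed the job in with the drawer pulled out to its stop, the dowel upright and fully down in its own hole, and the other things on the bench not touched as far as I could tell; no verdict came back.

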